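# Close a core box: slide the blow plate home and lock its quarter-turn stud

## Robot

A 6-joint arm with a two-finger parallel gripper is mounted at the origin on the work surface. World frame = base frame: x ahead of the robot, y to its left, z up, the work surface at z = 0. Lengths are in m, angles in rad, forces in N, time in s.
With the tool pointing down it reaches from about 0.3 to 0.825 m from the base axis. Payload 5.4 kg.
Tool frame: the origin (TCP) lies at the very end of the fingers, on their centre line; the grasp point (between the pads) lies 19 mm behind it; z points along the fingers, y is the line along which they close (so a half turn about z gives the same grasp; the last joint's range is limited). The gripper opens to 92 mm and grips with 3 to 60 N. Pads are 20 mm wide; open, the fingers measure 128 mm over their backs; the gripper's body (75 mm by 189 mm) begins 69 mm behind the grasp point.
Start: joints at [1.07, 0.158, 1.597, -0, 1.386, -0.21], TCP at [0.165, 0.551, 0.188] pointing down, gripper open.
Joint ranges: [-2.91, 2.91], [-0.94, 2.29], [0.18, 2.7], [-1.29, 4.43], [0.17, 2.64], [-3, 3]. Speed limits (rad/s): [2.57, 2.57, 3.14, 3.14, 3.14, 3.14].

## Interface

Orientations are given as a unit quaternion [x, y, z, w].
In Python, from bench import ctrl, read_camera gives the robot as it stands.
- The arm moves only by the shell command python3 -m jog 'ROWS' [FORCE]. ROWS is JSON, a list that holds one entry, the list of rows, each a list of 7 numbers: the turn, a rotation vector about the tool's x, y, z in rad, then the shift along the tool's x, y, z in cm, then the closure, from 0 (fully open) to 1 (shut). In form: [[[ax, ay, az, x, y, z, gripper], ...]]. A call has 1 to 8 rows; each row is the pose to reach, as a shift and turn from the pose commanded when the call began, along the tool's axes at that moment; what a row does not reach only later rows make up. A row lasts 1/12 s, in which the tool goes at most 41.7 mm and 7.16 degrees, less where a joint would pass 70% of its speed; a pose out of reach is approached as far as the arm can. A call with a gripper value outside its range is refused whole. The fingers move at their own pace and stop on an object; FORCE is the grip in N (left out, the last holds). Time passes only in rows, so rows that repeat a pose let the fingers close. It gives the time, the measured TCP pose, the force and the opening at its end, in the units of the state.
- ctrl.get_obs(): the state, without advancing time (a new reading comes with each control period).
- read_camera(name): name is "scene" or "top" or "wrist"; returns a dict with "img" (420x560x3 uint8, blue, green, red), "fov_y" (degrees; the focal length in pixels is half the picture's height over the tangent of half this angle, whatever the lens; pixels are square), "cx", "cy" (the principal point, pixels), "rvec" (rotation vector, rad) and "tvec" (3), from world to camera coordinates, as OpenCV has them. Camera axes: x right, y down, z forward; pixel columns grow to the right and rows downward; lengths in m; the calibration is good to about 2 mm. A picture is of the moment at which its call begins. There is no depth.
- ctrl.finish_job(): hands the job in, once; it reports no verdict.
The state is a dict: "time_s": time; "q": joint angles; "qvel": joint speeds; "tau": joint torques, N m; "tcp_pos": TCP position; "tcp_rot": TCP orientation; "wrist_force": force on the tool from outside, world axes, zero at the start; "moment": the same for the moment, N m; "width": opening from 0.0 (shut) to 1.0 (fully open).
Only numpy, scipy, OpenCV 4.12 (cv2) and the standard library are available. Lean on these libraries where they do the work, as an engineer would, in place of code of your own. Each camera call takes 0.05 s, during which the arm holds its last target. There are 200 camera calls.

## Task

Close the core box ready for blowing: push the grey blow plate along its dovetail until it is fully home and the spring catch clicks up behind it. Then lock it with the quarter-turn stud: bring the T-bar into line with the white slot lines, press the stud fully in, and turn the bar clockwise a full quarter turn to its stop at the red dots. Leave the dowels, the lifter hook and the setting block where they lie.

Things in the scene. Friction and masses are not known exactly. Their poses are not given: they have to be found in the camera images.
- core_box: Mahogany core box on a foot 200 x 270 mm, clamped down (never moves). Origin: centre of its underside, on the slab, 20 mm above the bench top; z up, y = the way the blow plate slides home, x right of y from above. Deck (top face) at z = 80 mm. Steel dovetail rails along y at x = +-52 to +-72 mm, tops at z = 94 mm; a stop block of that height, 104 x 16 mm, at y = +104 mm.
- slot (a point): Centre of the slot, in the deck at y = +20 mm of the box: a bronze receptacle plate 5 mm thick with a slot 10.5 mm wide, 45 mm long along the box's y, hollow beneath. Seen while the plate is drawn out, covered when it is home; then it lies on the stud's axis.
- blow_plate (a joint): Travel of the grey aluminium blow plate along the box's y, m: 0 = drawn out, 0.080 = home against the stop block; starts at 0 to 0.025. The plate, 190 mm long, 108 wide, 12 thick, lies on the deck: top at z = 92 mm of the box, middle at x = 0, y = value - 0.080. Slides stiffly, about 4 N. In the last 1.5 mm the catch springs up behind its rear edge.
- lug (a point): Centre of the bronze push lug standing on the plate near its rear (-y) end, 72 mm behind the plate's middle: 50 mm wide in x, 12 mm thick in y, 28 mm high from the plate's top. Push its rear (-y) face to slide the plate home. Its axes are those of the box.
- catch (a joint): Rise of the spring catch, m: 0 = held down under the plate, 0.007 = sprung up behind the plate's rear edge, its top still below the plate's top (it springs up by itself when the plate is home, and keeps it from sliding back).
- catch_tab (a point): Top middle of the catch's red thumb tab, 36 x 20 mm, behind the box's rear end at y = -126 mm; pressing it down would let the plate slide out again (not needed here).
- stud_turn (a joint): Turn of the stud, rad, growing clockwise from above: 0 = T-bar along the box's y, in line with the white lines on the plate and the slot below; +1.571 = locked stop, bar square across the plate over the red dots; lower limit -1.35. Starts at -1.2 to +1.2. Stays where left, friction about 0.1 N m. Once pressed fully in (only near 0) it turns freely to the lock, but no longer turns while half in.
- stud_push (a joint): How far the stud is pressed in, m: 0 = out (start), 0.018 = fully in. Stays where left; pressing takes about 5 N. A hidden cross-pin at its foot, 8 x 40 mm, parallel to the bar, enters the slot only with the plate home and the bar within about 0.15 rad of 0; otherwise it stops after 1.5 mm. It turns to the lock only when at least 0.015 in.
- hub (a point): Middle of the top face of the stud's round bronze hub (32 mm across), on its axis: at x = 0, 20 mm ahead (+y) of the plate's middle, 44 mm above the plate's top when out, 26 mm when in. The frame turns with the bar: y along the bar to its white-dot end, z up. Press here.
- dot_end (a point): Point inside the bronze T-bar, 50 mm from the stud's axis towards its white-dot end, half-way up. The straight bar is 110 mm long, 14 mm wide, 14 mm high, centred on the hub; it spans 24 to 38 mm above the plate's top when the stud is out, 6 to 20 mm when in.
- dowel0_mid (a point): Middle of a loose steel threaded dowel lying flat, 90 mm long, 20 mm across its square head; leave it alone.
- dowel1_mid (a point): Middle of a loose steel threaded dowel lying flat, 90 mm long, 20 mm across its square head; leave it alone.
- dowel2_mid (a point): Middle of a loose steel threaded dowel lying flat, 90 mm long, 20 mm across its square head; leave it alone.
- dowel3_mid (a point): Middle of a loose steel threaded dowel lying flat, 90 mm long, 20 mm across its square head; leave it alone.
- lifter_hook_mid (a point): Middle of the shank of the bronze lifter hook lying flat, 140 mm long, 11 mm thick; leave it alone.
- setting_block_mid (a point): Centre of the white glazed setting block, 95 x 60 x 42 mm high; leave it alone.

How it is judged:
On the way, in this order (a step that is already met when the one before it is completed fails the run):
1. the blow plate is home in its dovetail and the catch has sprung up behind it (value of joint blow_plate above 0.077 m and value of joint catch above 0.005 m), for 0.2 s.
2. the stud is pressed through the slot (all of step 1 and value of joint stud_push above 0.014 m), for 0.1 s.
At the end, for the whole second after the job is handed in: The blow plate is within 3 mm of its stop with the catch up (over 5 mm) behind it; the stud is at least 14 mm in and turned to within 0.15 rad (9 degrees) of its locked stop, at rest (all of step 2 and value of joint stud_turn above 1.42 rad and linear speed of stud_turn below 0.01 m/s and angular speed of stud_turn below 0.05 rad/s); the robot touches nothing.
It fails at once if a dowel, the lifter hook or the setting block is moved by more than 20 mm (distance of any of dowel0_mid, dowel1_mid, dowel2_mid, dowel3_mid, lifter_hook_mid, setting_block_mid from where it was at the start of the episode above 0.02 m).
It also fails if it takes over 64 s, if anything falls off the work surface, if the arm or the gripper's body presses on something with over 40 N, if the wrist force passes 120 N, or if a joint passes its speed limit or range.

## Working session

There is one attempt and no reset: what is moved stays moved. The work goes in short steps, Python scripts to look and compute and a shell command to move; the robot and the scene stay as the last step left them, time stands still between calls to the robot, and variables do not carry over. Pictures are saved under pics/ and viewed, on a budget of 10 in all, crops included, one or two more only if the job needs it, and the job is handed in when it is done.

```bash
mkdir -p pics; ls
cat > h.py <<'E'
import numpy as np, cv2
from scipy.spatial.transform import Rotation as R
from bench import ctrl, read_camera
def cam(n):
    c=read_camera(n); f=210/np.tan(np.radians(c["fov_y"])/2)
    c["K"]=np.array([[f,0,c["cx"]],[0,f,c["cy"]],[0,0,1]]); c["Rm"]=cv2.Rodrigues(np.array(c["rvec"],float))[0]; c["t"]=np.array(c["tvec"],float).ravel(); return c
def ray(c,u,v,z):  # point on plane z
    o=-c["Rm"].T@c["t"]; d=c["Rm"].T@np.linalg.inv(c["K"])@[u,v,1]
    return o+d*(z-o[2])/d[2]
def proj(c,p):
    q=(c["Rm"]@np.atleast_2d(p).T).T+c["t"]; q=q@c["K"].T; return q[:,:2]/q[:,2:]
E
python3 - <<'E'
from h import *
import pickle
for n in("top","scene"):
    c=cam(n); pickle.dump(c,open(n+".pkl","wb")); print(n,c["fov_y"],-c["Rm"].T@c["t"])
    cv2.imwrite(f"pics/{n}0.png",cv2.resize(c["img"],(800,600),interpolation=cv2.INTER_CUBIC))
print(ctrl.get_obs())
E
```

```text
pics
top 43.78522337374699 [0.3626112  0.0076639  1.51953257]
scene 49.1111462569702 [ 1.35575349 -0.50567978  0.78459211]
{'time_s': 0.1, 'q': array([ 1.06987352e+00,  1.58987468e-01,  1.59813532e+00, -3.70067893e-05,
        1.38621570e+00, -2.10109374e-01]), 'qvel': array([ 0.00131499, -0.00110134, -0.00306719, -0.00163883, -0.00021776,
        0.00086389]), 'tau': array([ 2.03272216e-04, -3.86504388e+01, -3.22958672e+01,  7.03335134e-02,
        3.39316973e-02, -3.63245408e-05]), 'tcp_pos': array([0.1645972 , 0.55027636, 0.18700209]), 'tcp_rot': array([ 1.44891437e-01,  9.89447174e-01, -8.24664926e-04, -2.86792500e-04]), 'wrist_force': array([-0.03832989, -0.20514925, -0.73535626]), 'moment': array([ 0.00091746, -0.03782632,  0.04854594]), 'width': 1.00262976924619}
```

View pics/top0.png

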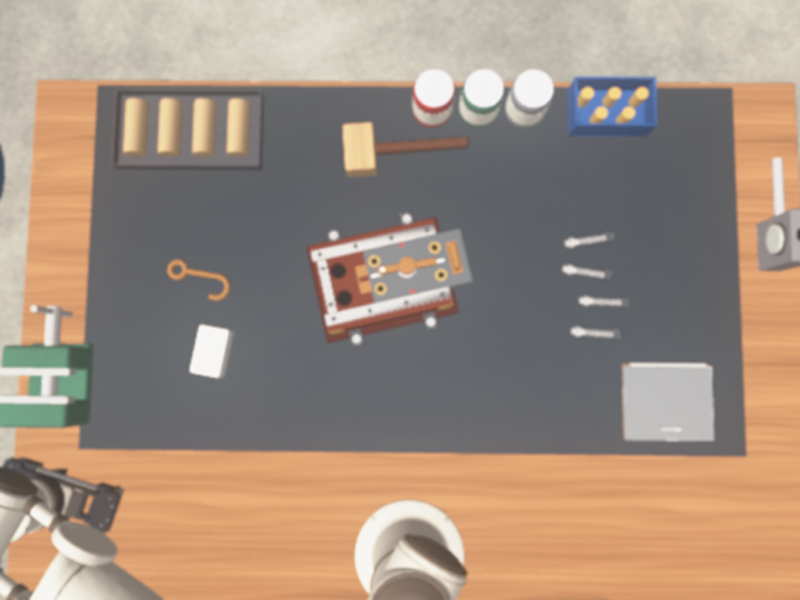

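View pics/scene0.png

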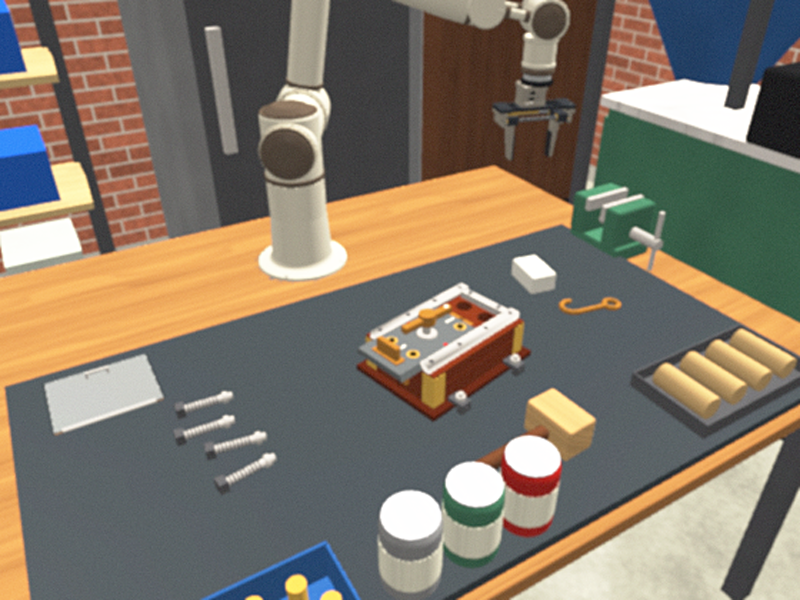

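The top view shows the box around (385,280), the lug at (455,257), the hub at (407,267) and the stop block at the left (325,288). The box's y therefore runs towards world +y. The T-bar is already roughly along the plate. Next I'll zoom in.

Run:
```python
from h import *
import pickle
c=pickle.load(open("top.pkl","rb"))
i=c["img"][140:252,205:345]; cv2.imwrite("pics/crop1.png",cv2.resize(i,None,fx=5.7,fy=5.35,interpolation=cv2.INTER_CUBIC) if 0 else cv2.resize(i,None,fx=5.3,fy=5.3,interpolation=cv2.INTER_CUBIC))
```

```text
(no output)
```

View pics/crop1.png

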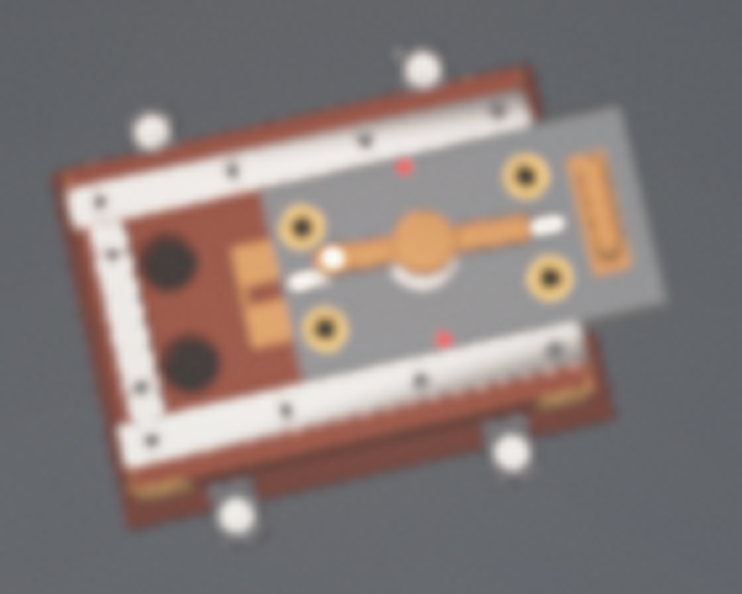

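The crop shows the white lines centred at (305,280) and (547,225), the red dots at (404,167) and (444,340), the hub at (422,243), the white dot at (332,258) and the lug at (599,212).

```bash
cat > m.py <<'E'
from h import *
import pickle
c=pickle.load(open("top.pkl","rb"))
P=lambda u,v,z: ray(c,205+(u+.5)/5.3-.5,140+(v+.5)/5.3-.5,z)
wl,wr=P(305,280,.112),P(547,225,.112); ra,rb=P(404,167,.112),P(444,340,.112)
hub=P(422,243,.156); lug=P(599,212,.140); dot=P(332,258,.150)
d=wl-wr; th=np.arctan2(d[1],d[0]); d2=ra-rb
print("y-axis ang",np.degrees(th),"from red",np.degrees(np.arctan2(d2[1],d2[0]))+90)
b=dot-hub; tb=np.arctan2(b[1],b[0]); print("bar",np.degrees(tb),"turn(cw+)",np.degrees(th-tb), np.linalg.norm(b[:2]))
print("hub",hub,"from lines",(wl+wr)/2,"from dots",(ra+rb)/2,"lug",lug, np.linalg.norm((lug-hub)[:2]), "dots sep",np.linalg.norm(d2))
e=np.array([np.cos(th),np.sin(th)])
# stop block front/rear edges
s=P(125,318,.114); print("stop",s,"hub->stop along y",(s-hub)[:2]@e)
print("lug ang", [ (P(u,v,.14)) for u,v in((586,155),(613,272))])
E
python3 m.py
```

```text
y-axis ang 103.32095978345573 from red 103.34013841263247
bar 98.90447167890044 turn(cw+) 4.416488104555288 0.04539743058134745
hub [0.55359046 0.01066759 0.156     ] from lines [0.55486051 0.00864784 0.112     ] from dots [0.55447912 0.00973356 0.112     ] lug [ 0.57218534 -0.07815751  0.14      ] 0.09075058055802547 dots sep 0.09178057371475468
stop [0.51970522 0.16231586 0.114     ] hub->stop along y 0.15537547273148977
lug ang [array([ 0.60115765, -0.07158378,  0.14      ]), array([ 0.54182742, -0.08520414,  0.14      ])]
```

Box yaw is 13.3°, the hub is at about (0.554, 0.010), and the bar turn is about +0.08 rad. I'll write a row calculator, then approach behind the lug with the fingers closed.

```bash
cat > row.py <<'E'
import sys
from h import *
# row.py hub_x hub_y yaw(box deg) ; args: bx by z_world tooly_deg(world): target in box-plane coords rel. to given origin
def row(p,a):
    o=ctrl.get_obs(); Rc=R.from_quat(o["tcp_rot"]); a=np.radians(a)
    Rd=R.from_matrix(np.array([[-np.sin(a),np.cos(a),0],[np.cos(a),np.sin(a),0],[0,0,-1]]).T)
    Rd=R.from_matrix(np.column_stack([[-np.sin(a),np.cos(a),0],[np.cos(a),np.sin(a),0],[0,0,-1]]))
    r=(Rc.inv()*Rd).as_rotvec(); d=Rc.inv().apply(np.array(p)-o["tcp_pos"])*100
    print(np.round(r,4),np.round(d,2))
if __name__=="__main__":
    v=list(map(float,sys.argv[1:])); row(v[:3],v[3])
E
python3 row.py .584 -.117 .20 103.3
```

```text
[-0.0016 -0.0008 -0.5229] [-59.31 -51.9   -1.23]
```

```bash
python3 -m jog '[[[0,0,-0.523,-59.3,-51.9,-1.2,1],[0,0,-0.523,-59.3,-51.9,-1.2,1],[0,0,-0.523,-59.3,-51.9,-1.2,1],[0,0,-0.523,-59.3,-51.9,-1.2,1],[0,0,-0.523,-59.3,-51.9,-1.2,1],[0,0,-0.523,-59.3,-51.9,-1.2,1],[0,0,-0.523,-59.3,-51.9,-1.2,1],[0,0,-0.523,-59.3,-51.9,-1.2,1]]]' 30; python3 row.py .584 -.117 .20 103.3
```

```text
time_s: 0.77
tcp_pos: [0.3354, 0.2789, 0.1927]
tcp_rot: [-0.116, 0.993, -0.0, -0.0]
wrist_force: [-0.2, 0.2, -0.2]
width: 0.44
[-0.     -0.0002  0.0007] [-15.06 -44.26  -0.74]
```

```bash
python3 -m jog '[[[0,0,0,-15,-44.2,-0.8,1],[0,0,0,-15,-44.2,-0.8,1],[0,0,0,-15,-44.2,-0.8,1],[0,0,0,-15,-44.2,-0.8,1],[0,0,0,-15,-44.2,-0.8,1],[0,0,0,-15,-44.2,-0.8,1],[0,0,0,-15,-44.2,-0.8,1],[0,0,0,-15,-44.2,-0.8,1]]]'; python3 row.py .584 -.117 .20 103.3
```

```text
time_s: 1.43
tcp_pos: [0.5124, -0.0038, 0.1983]
tcp_rot: [-0.116, 0.993, 0.0, -0.0]
wrist_force: [0.5, 0.6, 0.4]
width: 0.005
[ 0.0004 -0.0005 -0.0005] [ -4.37 -12.66  -0.18]
```

```bash
python3 row.py .584 -.117 .121 103.3
```

```text
[ 0.0004 -0.0005 -0.0005] [ -4.38 -12.67   7.72]
```

```bash
python3 -m jog '[[[0,0,0,-4.3,-12,-0.2,1],[0,0,0,-4.3,-12,-0.2,1],[0,0,0,-4.3,-12,-0.2,1],[0,0,0,-4.3,-12,-0.2,1],[0,0,0,-4.3,-12,-0.2,1],[0,0,0,-4.3,-12,-0.2,1]]]'; python3 row.py .584 -.117 .121 103.3
python3 - <<'E'
from h import *
import pickle
c=cam("wrist"); pickle.dump(c,open("wrist.pkl","wb")); cv2.imwrite("pics/w1.png",c["img"]); print(-c["Rm"].T@c["t"])
E
```

```text
time_s: 1.93
tcp_pos: [0.5808, -0.1081, 0.1999]
tcp_rot: [-0.116, 0.993, 0.001, -0.001]
wrist_force: [0.1, -0.2, 0.3]
width: 0.003
[ 0.0014 -0.0012 -0.0002] [-0.11 -0.95  7.89]
[ 0.50938987 -0.12543603  0.39732394]
```

View pics/w1.png

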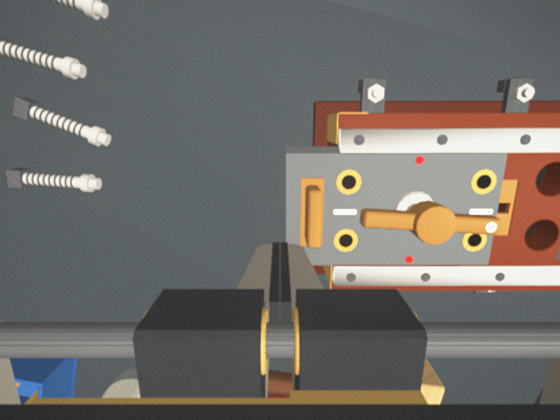

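The wrist view shows the hub at (435,222), the lug at (312,212), the white lines at (345,212) and (481,212), and the bar running from (370,218) to the dot at (491,227). The fingers are well behind the lug.

Run:
```python
from h import *
import pickle
c=pickle.load(open("wrist.pkl","rb")); P=lambda u,v,z: ray(c,u,v,z)
wl,wr=P(481,212,.112),P(345,212,.112); ra,rb=P(419,160,.112),P(408,259,.112)
hub=P(435,222,.156); lug=P(312,212,.140); dot=P(491,227,.15); tail=P(372,218,.150)
A=lambda d:np.degrees(np.arctan2(d[1],d[0]))
print(A(wl-wr),A(ra-rb)+90,A(dot-tail),A(dot-hub)); print(hub,(ra+rb)/2,(wl+wr)/2,lug,np.linalg.norm(lug-hub))
```

```text
103.18977465263437 -76.9522899708164 98.7201314888908 96.136251442566
[0.5520532  0.00749773 0.156     ] [0.55495636 0.00926975 0.112     ] [0.55547012 0.00920541 0.112     ] [ 0.56966148 -0.08385661  0.14      ] 0.09440163379984613
```

```bash
python3 -m jog '[[[0,0,0,0,-1.5,0,1],[0,0,0,0,-1.5,3.0,1],[0,0,0,0,-1.5,6.0,1],[0,0,0,0,-1.5,7.9,1],[0,0,0,0,-1.5,7.9,1],[0,0,0,0,-1.5,7.9,1]]]'
python3 - <<'E'
from h import *
c=cam("wrist"); cv2.imwrite("pics/w2.png",c["img"]); print(ctrl.get_obs()["tcp_pos"],ctrl.get_obs()["wrist_force"])
E
```

```text
time_s: 2.48
tcp_pos: [0.5841, -0.1227, 0.1213]
tcp_rot: [-0.116, 0.993, 0.0, -0.001]
wrist_force: [-0.4, -0.2, -0.1]
width: 0.005
[ 0.58537937 -0.12330891  0.12296861] [-0.03708073  0.31932847  0.42133404]
```

View pics/w2.png

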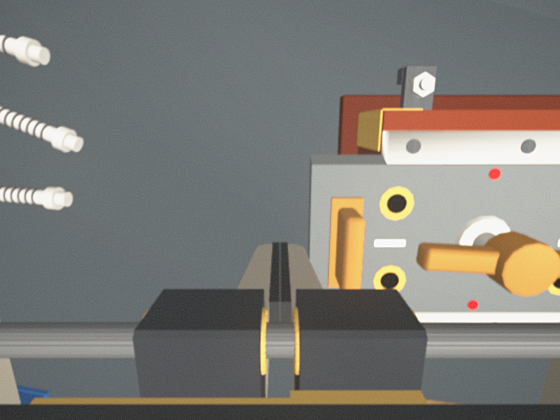

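The fingers stand behind the lug, within its width (lug rows about 200–290, tip about row 245). Pushing now.

```bash
python3 -m jog '[[[0,0,0,0,1,0,1],[0,0,0,0,2,0,1],[0,0,0,0,3,0,1],[0,0,0,0,4,0,1],[0,0,0,0,5,0,1],[0,0,0,0,6,0,1],[0,0,0,0,6.5,0,1],[0,0,0,0,6.5,0,1]]]'
```

```text
time_s: 3.2
tcp_pos: [0.5696, -0.0586, 0.1216]
tcp_rot: [-0.117, 0.993, 0.0, -0.0]
wrist_force: [-0.1, 0.4, 0.4]
width: 0.005
```

```bash
python3 -m jog '[[[0,0,0,0,0.4,0,1],[0,0,0,0,0.8,0,1],[0,0,0,0,1.2,0,1],[0,0,0,0,1.6,0,1]]]';  python3 -m jog '[[[0,0,0,0,0.2,0,1],[0,0,0,0,0.4,0,1],[0,0,0,0,0.6,0,1]]]'
python3 - <<'E'
from h import *
c=cam("top"); i=c["img"][140:252,205:345]; cv2.imwrite("pics/t2.png",cv2.resize(i,None,fx=5.3,fy=5.3,interpolation=cv2.INTER_CUBIC))
E
```

```text
time_s: 3.53
tcp_pos: [0.5672, -0.0469, 0.1225]
tcp_rot: [-0.116, 0.993, -0.002, 0.001]
wrist_force: [1.2, -7.5, 0.6]
width: 0.006
time_s: 3.78
tcp_pos: [0.5659, -0.0411, 0.1226]
tcp_rot: [-0.115, 0.993, -0.002, 0.001]
wrist_force: [-0.3, -7.6, 1.5]
width: 0.005
```

View pics/t2.png

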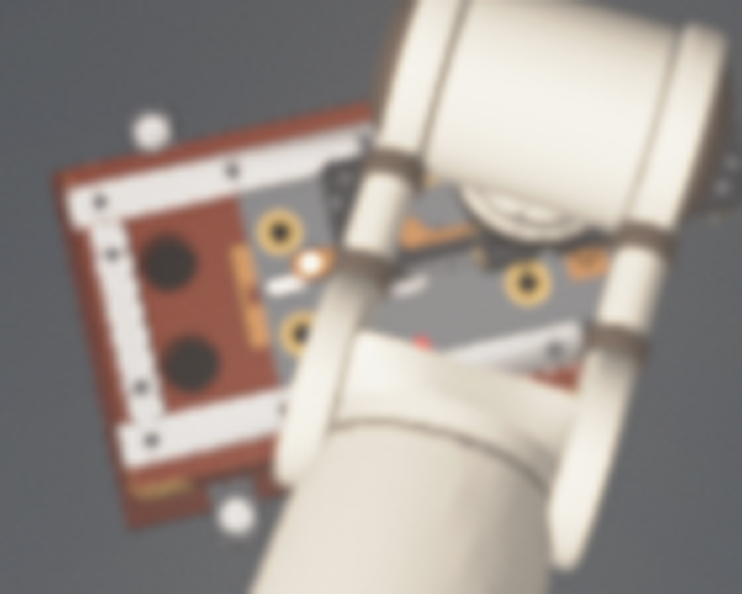

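The plate has moved about 12 mm. Its front edge is at x≈245 and the stop block's inner edge at ≈145, so about 52 mm remain.

```bash
python3 -m jog '[[[0,0,0,0,0.7,0,1],[0,0,0,0,1.4,0,1],[0,0,0,0,2.1,0,1],[0,0,0,0,2.8,0,1],[0,0,0,0,3.5,0,1],[0,0,0,0,4.2,0,1],[0,0,0,0,4.5,0,1],[0,0,0,0,4.5,0,1]]]';  python3 -m jog '[[[0,0,0,0,0.2,0,1],[0,0,0,0,0.4,0,1]]]'
```

```text
time_s: 4.5
tcp_pos: [0.5552, 0.0038, 0.1224]
tcp_rot: [-0.116, 0.993, -0.002, 0.001]
wrist_force: [-0.4, -4.4, 1.6]
width: 0.008
time_s: 4.67
tcp_pos: [0.5546, 0.0069, 0.1225]
tcp_rot: [-0.115, 0.993, -0.002, 0.001]
wrist_force: [1.0, -6.4, 2.4]
width: 0.005
```

```bash
python3 -m jog '[[[0,0,0,0,0.2,0,1],[0,0,0,0,0.4,0,1]]]';python3 -m jog '[[[0,0,0,0,0.2,0,1],[0,0,0,0,0.3,0,1]]]'
```

```text
time_s: 4.83
tcp_pos: [0.5536, 0.0108, 0.1225]
tcp_rot: [-0.115, 0.993, -0.002, 0.001]
wrist_force: [0.5, -6.8, 1.6]
width: 0.004
time_s: 5.0
tcp_pos: [0.5529, 0.0139, 0.1225]
tcp_rot: [-0.116, 0.993, -0.002, 0.001]
wrist_force: [0.4, -5.8, 2.5]
width: 0.007
```

```bash
python3 -m jog '[[[0,0,0,0,0.15,0,1],[0,0,0,0,0.3,0,1]]]';python3 -m jog '[[[0,0,0,0,0.15,0,1],[0,0,0,0,0.3,0,1]]]'
```

```text
time_s: 5.17
tcp_pos: [0.5521, 0.017, 0.1224]
tcp_rot: [-0.115, 0.993, -0.002, 0.001]
wrist_force: [1.5, -9.0, 4.0]
width: 0.005
time_s: 5.33
tcp_pos: [0.5522, 0.0177, 0.123]
tcp_rot: [-0.116, 0.993, -0.004, 0.001]
wrist_force: [1.0, -15.3, 2.6]
width: 0.003
```

```bash
python3 -m jog '[[[0,0,0,0,0.1,0,1],[0,0,0,0,0.2,0,1],[0,0,0,0,0.2,0,1]]]'
```

```text
time_s: 5.58
tcp_pos: [0.5523, 0.018, 0.1234]
tcp_rot: [-0.116, 0.993, -0.006, 0.002]
wrist_force: [1.1, -16.7, 2.0]
width: 0.004
```

The plate has stopped and force has risen to about 17 N, so it should be home. I'll retreat, lift and look.

```bash
python3 -m jog '[[[0,0,0,0,-1.5,0,1],[0,0,0,0,-3,0,1],[0,0,0,0,-5,-3,1],[0,0,0,0,-6,-6,1],[0,0,0,0,-6,-9,1],[0,0,0,0,-6,-9,1]]]'
python3 - <<'E'
from h import *
import pickle
c=cam("wrist"); pickle.dump(c,open("wrist.pkl","wb")); cv2.imwrite("pics/w3.png",c["img"]); print(ctrl.get_obs()["tcp_pos"])
E
```

```text
time_s: 6.08
tcp_pos: [0.5676, -0.0365, 0.2185]
tcp_rot: [-0.115, 0.993, -0.002, 0.005]
wrist_force: [1.2, -0.3, 1.6]
width: 0.003
[ 0.56632467 -0.03579478  0.2154338 ]
```

View pics/w3.png

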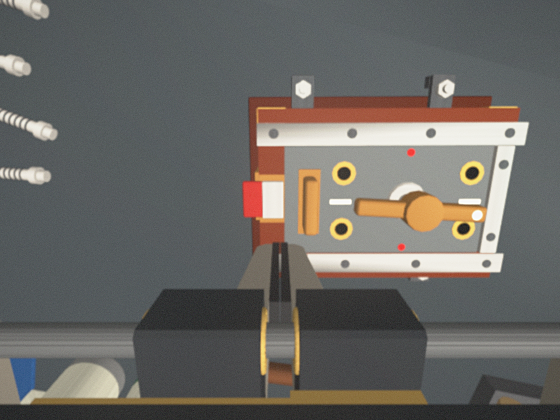

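The plate is against the stop block, and the white catch shows up behind its rear edge at (272,200). The hub is at (424,212), the bar runs (362,208)–(477,215), and the lines are at row 202.

```bash
python3 - <<'E'
from h import *
import pickle
c=pickle.load(open("wrist.pkl","rb")); P=lambda u,v,z: ray(c,u,v,z)
wl,wr=P(469,202,.112),P(340,202,.112); ra,rb=P(411,153,.112),P(401.5,247,.112)
hub=P(424,212,.156); dot=P(477,215,.15); tail=P(362,208,.150)
A=lambda d:np.degrees(np.arctan2(d[1],d[0]))
print(A(wl-wr),A(ra-rb),A(dot-tail),A(dot-hub)); print(hub,(ra+rb)/2,(wl+wr)/2,(dot+tail)/2)
E
python3 row.py .5383 .077 .18 103.2
```

```text
103.20204075257892 -166.58717464587738 99.6160798153056 98.05736665125653
[0.53684213 0.07705317 0.156     ] [0.53857698 0.07921395 0.112     ] [0.53906861 0.07777041 0.112     ] [0.53826948 0.07636727 0.15      ]
[-0.0027  0.0064  0.0008] [ 0.17 11.63  3.51]
```

```bash
python3 -m jog '[[[0,0,0,0.2,3.5,0,1],[0,0,0,0.2,7,0,1],[0,0,0,0.2,10,1,1],[0,0,0,0.2,11.6,3,1],[0,0,0,0.2,11.6,4.5,1],[0,0,0,0.2,11.6,4.5,1],[0,0,0,0.2,11.6,4.5,1]]]';  python3 row.py .538 .0775 .156 103.2
```

```text
time_s: 6.72
tcp_pos: [0.5339, 0.0779, 0.1648]
tcp_rot: [-0.116, 0.993, 0.0, -0.002]
wrist_force: [0.0, -0.4, 1.0]
width: 0.003
[ 0.0014 -0.0038  0.002 ] [-0.39 -0.14  0.88]
```

```bash
python3 -m jog '[[[0,0,0,-0.4,-0.1,0,1],[0,0,0,-0.4,-0.1,0.4,1],[0,0,0,-0.4,-0.1,0.8,1],[0,0,0,-0.4,-0.1,0.8,1]]]';  python3 -m jog '[[[0,0,0,0,0,0.2,1],[0,0,0,0,0,0.4,1],[0,0,0,0,0,0.5,1]]]'
```

```text
time_s: 7.05
tcp_pos: [0.5394, 0.0773, 0.1581]
tcp_rot: [-0.115, 0.993, 0.0, -0.0]
wrist_force: [0.3, -1.2, -0.7]
width: 0.005
time_s: 7.3
tcp_pos: [0.5393, 0.0776, 0.1534]
tcp_rot: [-0.116, 0.993, 0.0, -0.0]
wrist_force: [-0.2, 0.1, -0.0]
width: 0.003
```

```bash
python3 -m jog '[[[0,0,0,0,0,0.2,1],[0,0,0,0,0,0.4,1]]]';  python3 -m jog '[[[0,0,0,0,0,0.2,1],[0,0,0,0,0,0.4,1]]]'
```

```text
time_s: 7.47
tcp_pos: [0.5395, 0.0777, 0.1496]
tcp_rot: [-0.116, 0.993, -0.0, 0.0]
wrist_force: [-0.4, 0.4, -0.6]
width: 0.003
time_s: 7.63
tcp_pos: [0.5394, 0.0777, 0.1454]
tcp_rot: [-0.116, 0.993, 0.0, -0.0]
wrist_force: [-0.2, 0.4, 0.8]
width: 0.005
```

No contact at z 0.145. The slab top is evidently the z = 0 surface, so everything is 20 mm lower than I assumed, and the push acted on the T-bar's tail rather than the lug. The plate still went home. I'll recompute with z lowered by 20 mm.

```bash
python3 - <<'E'
from h import *
import pickle
c=pickle.load(open("wrist.pkl","rb"));
A=lambda d:np.degrees(np.arctan2(d[1],d[0]))
for dz in(0,-.02):
    P=lambda u,v,z: ray(c,u,v,z+dz)
    wl,wr=P(469,202,.112),P(340,202,.112); ra,rb=P(411,153,.112),P(401.5,247,.112)
    hub=P(424,212,.156); dot=P(477,215,.15); tail=P(362,208,.150)
    print(dz,A(dot-tail),A(dot-hub),hub,(ra+rb)/2,(wl+wr)/2,"dotsep",np.linalg.norm(ra-rb))
# triangulate hub from start: top vs first wrist not same plate pos? both at value0 -> use top crop hub (422,243) & w1 hub (435,222)
E
python3 row.py .5385 .080 .137 103.2
sed 's/\.112/.092/g;s/\.156/.136/;s/\.140/.12/;s/\.150/.13/' m.py|python3 -
```

```text
0 99.6160798153056 98.05736665125653 [0.53684213 0.07705317 0.156     ] [0.53857698 0.07921395 0.112     ] [0.53906861 0.07777041 0.112     ] dotsep 0.09156912715743706
-0.02 99.61607981530561 98.17715451574368 [0.54016748 0.08709971 0.136     ] [0.54153402 0.08794448 0.092     ] [0.54205809 0.08640567 0.092     ] dotsep 0.09761207853464435
[ 0.     -0.      0.0019] [0.03 0.24 0.84]
y-axis ang 103.32095978345575 from red 103.34013841263247
bar 98.9195902694368 turn(cw+) 4.401369514018958 0.046062103514511094
hub [0.5563917  0.01071164 0.136     ] from lines [0.55759223 0.00866182 0.092     ] from dots [0.55720542 0.00976297 0.092     ] lug [ 0.57522367 -0.07940172  0.12      ] 0.09206010060906415 dots sep 0.0930847079907427
stop [0.51970522 0.16231586 0.114     ] hub->stop along y 0.15597802300513613
lug ang [array([ 0.60115765, -0.07158378,  0.14      ]), array([ 0.54182742, -0.08520414,  0.14      ])]
```

With z lowered by 20 mm the lug–hub distance comes out at 92.06 mm, matching the stated 92. The hub is therefore at (0.541, 0.087), with its top at 0.136.

```bash
python3 row.py .541 .0865 .137 103.2; python3 -m jog '[[[0,0,0,0,0.5,0,1],[0,0,0,0.05,0.85,0,1],[0,0,0,0.05,0.85,0.4,1],[0,0,0,0.05,0.85,0.7,1],[0,0,0,0.05,0.85,0.7,1]]]';  python3 -m jog '[[[0,0,0,0,0,0.2,1],[0,0,0,0,0,0.4,1],[0,0,0,0,0,0.4,1]]]'
```

```text
[ 0.     -0.      0.0019] [-0.36  0.82  0.84]
time_s: 8.05
tcp_pos: [0.5364, 0.086, 0.1377]
tcp_rot: [-0.116, 0.993, 0.0, -0.001]
wrist_force: [-0.8, -0.3, 0.2]
width: 0.004
time_s: 8.3
tcp_pos: [0.5367, 0.0858, 0.1341]
tcp_rot: [-0.116, 0.993, 0.0, -0.0]
wrist_force: [-0.5, -0.5, -0.2]
width: 0.003
```

```bash
python3 -m jog '[[[0,0,0,-0.4,0,0,1],[0,0,0,-0.4,0,0.2,1],[0,0,0,-0.4,0,0.2,1]]]';  python3 -m jog '[[[0,0,0,0,0,0.2,1],[0,0,0,0,0,0.2,1]]]'
```

```text
time_s: 8.55
tcp_pos: [0.541, 0.0868, 0.1324]
tcp_rot: [-0.116, 0.993, 0.0, -0.0]
wrist_force: [1.1, -0.2, -0.4]
width: 0.005
time_s: 8.72
tcp_pos: [0.5406, 0.0868, 0.1302]
tcp_rot: [-0.116, 0.993, 0.0, -0.0]
wrist_force: [-0.7, 0.4, 0.4]
width: 0.003
```

Run:
```python
from h import *
c=cam("scene"); a=c["img"][170:300,230:400]; a=cv2.resize(a,(800,600*1*130*800//(170*600)) if 0 else (785,600),interpolation=cv2.INTER_CUBIC)
w=cam("wrist"); cv2.imwrite("pics/w4.png",w["img"])
a=cv2.resize(c["img"][170:300,230:400],(400,306)); b=cv2.resize(w["img"][150:300,200:400],(400,300))
cv2.imwrite("pics/s4.png",np.hstack([a[:300],b])); print(proj(w,[[.541,.0868,.136],[.541,.0868,.130],[.541,.0868,.092]]),proj(c,[[.541,.0868,.13]]))
```

```text
[[279.87039776 247.8212842 ]
 [279.85914835 244.42582081]
 [279.80017751 226.62637108]] [[321.36061338 215.90144782]]
```

View pics/s4.png

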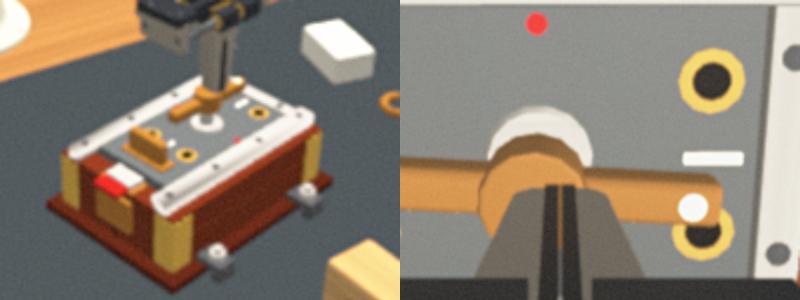

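Run:
```python
from h import *
import pickle
a=pickle.load(open("wrist.pkl","rb")); b=cam("wrist"); t=pickle.load(open("top.pkl","rb"))
def tri(a,pa,b,pb):
    Pm=lambda c:c["K"]@np.column_stack([c["Rm"],c["t"]])
    X=cv2.triangulatePoints(Pm(a),Pm(b),np.array(pa,float),np.array(pb,float)).ravel(); X=X[:3]/X[3]
    return X.round(4),np.abs(proj(a,X)-pa).round(1),np.abs(proj(b,X)-pb).round(1)
for n,p,q in[("wdot",(477,215),(346.5,254)),("line",(469,202),(356.5,229)),("red",(411,153),(268.5,162)),("ring",(472,173),(356,190)),("hub",(424,212),(267,240))]:
    print(n,*tri(a,p,b,q))
print(ctrl.get_obs()["tcp_pos"])
```

```text
wdot [0.5303 0.1237 0.1508] [[0.1 0.3]] [[0.1 0.4]]
line [0.525  0.1376 0.1112] [[0.  0.2]] [[0.1 0.3]]
red [0.4938 0.0681 0.113 ] [[0.  0.3]] [[0.  0.4]]
ring [0.4984 0.1289 0.113 ] [[0.  0.2]] [[0.  0.2]]
hub [0.5352 0.0783 0.151 ] [[0.5 3.2]] [[0.7 4.6]]
[0.54082108 0.086739   0.13061173]
```

The triangulation puts the plate top at z = 0.112 after all, which is what I first assumed. In the picture the closed fingertips are still above the hub, so their true end must be some 20–26 mm higher than the reported TCP. The hub is at about (0.538, 0.078). I'll centre there and descend until contact.

```bash
python3 row.py .538 .078 .134 103.2; python3 -m jog '[[[0,0,0,0.1,-0.4,-0.2,1],[0,0,0,0.1,-0.8,-0.2,1],[0,0,0,0.1,-0.8,0,1],[0,0,0,0.1,-0.8,0,1]]]';  python3 -m jog '[[[0,0,0,0,0,0.15,1],[0,0,0,0,0,0.3,1]]]'
```

```text
[ 0.     -0.0001  0.0018] [ 0.48 -0.79 -0.34]
time_s: 9.2
tcp_pos: [0.5417, 0.0784, 0.1304]
tcp_rot: [-0.116, 0.993, 0.0, -0.0]
wrist_force: [-0.5, -0.9, 0.7]
width: 0.0
time_s: 9.37
tcp_pos: [0.542, 0.0786, 0.1282]
tcp_rot: [-0.116, 0.993, -0.0, 0.0]
wrist_force: [-1.5, -0.6, 4.7]
width: 0.009
```

```bash
python3 -m jog '[[[0,0,0,0,0,0.15,1],[0,0,0,0,0,0.3,1]]]';  python3 -m jog '[[[0,0,0,0,0,0.15,1],[0,0,0,0,0,0.3,1]]]'
```

```text
time_s: 9.53
tcp_pos: [0.542, 0.0786, 0.125]
tcp_rot: [-0.116, 0.993, -0.0, 0.0]
wrist_force: [-1.8, -1.0, 5.0]
width: 0.0
time_s: 9.7
tcp_pos: [0.5419, 0.0786, 0.1217]
tcp_rot: [-0.116, 0.993, -0.0, 0.0]
wrist_force: [-1.0, -0.4, 5.3]
width: 0.003
```

Contact came at about 0.129, and the stud is going in at 5 N. It should bottom at about 0.111.

```bash
python3 -m jog '[[[0,0,0,0,0,0.15,1],[0,0,0,0,0,0.3,1],[0,0,0,0,0,0.45,1],[0,0,0,0,0,0.6,1],[0,0,0,0,0,0.75,1],[0,0,0,0,0,0.75,1]]]';  python3 -m jog '[[[0,0,0,0,0,0.15,1],[0,0,0,0,0,0.3,1],[0,0,0,0,0,0.3,1]]]'
```

```text
time_s: 10.2
tcp_pos: [0.5418, 0.0787, 0.1137]
tcp_rot: [-0.116, 0.993, -0.0, 0.0]
wrist_force: [0.2, -1.4, 2.3]
width: 0.007
time_s: 10.45
tcp_pos: [0.5419, 0.0787, 0.1115]
tcp_rot: [-0.116, 0.993, -0.0, 0.0]
wrist_force: [-0.4, -2.2, 7.3]
width: 0.007
```

```bash
python3 -m jog '[[[0,0,0,0,0,0.15,1],[0,0,0,0,0,0.3,1],[0,0,0,0,0,0.3,1]]]'
```

```text
time_s: 10.7
tcp_pos: [0.5426, 0.0787, 0.1113]
tcp_rot: [-0.116, 0.993, -0.0, 0.001]
wrist_force: [-7.1, -1.8, 20.6]
width: 0.005
```

The stud bottomed at a reported z of 0.1113 with 20 N. Now I'll lift and go to the -x side of the white-dot half of the bar.

```bash
python3 -m jog '[[[0,0,0,0,0,-1,1],[0,0,0,0,0,-3,1],[0,0,0,0,0,-4,1],[0,0,0,0,0,-4,1]]]';  python3 row.py .504 .109 .0955 103.2
```

```text
time_s: 11.03
tcp_pos: [0.5432, 0.0789, 0.1502]
tcp_rot: [-0.116, 0.993, -0.0, 0.002]
wrist_force: [1.3, -1.0, -0.2]
width: 0.003
[-0.0008  0.0039  0.0019] [3.15 3.84 5.45]
```

```bash
python3 -m jog '[[[0,0,0,1.6,2,0,1],[0,0,0,3.1,3.8,0,1],[0,0,0,3.1,3.8,0,1],[0,0,0,3.1,3.8,2,1],[0,0,0,3.1,3.8,3.5,1],[0,0,0,3.1,3.8,4.4,1],[0,0,0,3.1,3.8,5.3,1],[0,0,0,3.1,3.8,5.3,1]]]'; python3 row.py .504 .109 .0955 103.2
python3 - <<'E'
from h import *
w=cam("wrist"); cv2.imwrite("pics/w5.png",w["img"])
E
```

```text
time_s: 11.7
tcp_pos: [0.5014, 0.1084, 0.0928]
tcp_rot: [-0.116, 0.993, 0.0, -0.002]
wrist_force: [-0.8, 0.4, -0.6]
width: 0.004
[ 0.001  -0.0038  0.0015] [-0.26 -0.   -0.28]
```

View pics/w5.png

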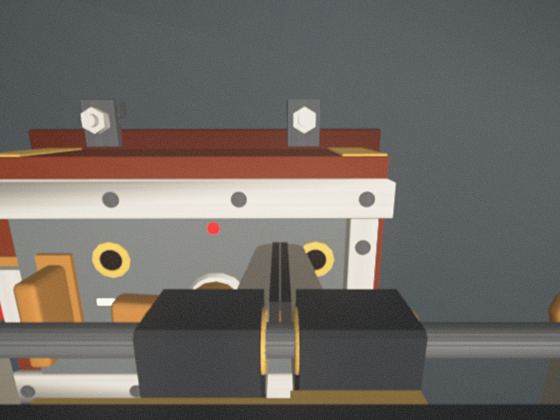

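The fingers stand on the -x side of the bar's dot half, clear of it. Closing the gap, then rotating about the hub.

```bash
python3 -m jog '[[[0,0,0,-0.4,0,0,1],[0,0,0,-0.8,0,0,1],[0,0,0,-1.1,0,0,1],[0,0,0,-1.3,0,0,1],[0,0,0,-1.3,0,0,1]]]';python3 -m jog '[[[0,0,0,-0.2,0,0,1],[0,0,0,-0.4,0,0,1],[0,0,0,-0.4,0,0,1]]]'
python3 - <<'E'
import numpy as np
c=np.array([-1.4,-3.8])
for t in range(6,109,6):
    a=np.radians(t); print(round(a,3), [round(float(x),2) for x in (c-np.array([[np.cos(a),-np.sin(a)],[np.sin(a),np.cos(a)]])@c)])
E
```

```text
time_s: 12.17
tcp_pos: [0.5161, 0.1116, 0.0956]
tcp_rot: [-0.116, 0.993, -0.0, 0.0]
wrist_force: [0.9, 0.6, 0.2]
width: 0.003
time_s: 12.42
tcp_pos: [0.519, 0.1127, 0.0952]
tcp_rot: [-0.116, 0.993, 0.0, -0.001]
wrist_force: [-3.9, -0.8, 3.1]
width: 0.005
0.105 [-0.4, 0.13]
0.209 [-0.82, 0.21]
0.314 [-1.24, 0.25]
0.419 [-1.67, 0.24]
0.524 [-2.09, 0.19]
0.628 [-2.5, 0.1]
0.733 [-2.9, -0.04]
0.838 [-3.29, -0.22]
0.942 [-3.65, -0.43]
1.047 [-3.99, -0.69]
1.152 [-4.3, -0.98]
1.257 [-4.58, -1.29]
1.361 [-4.83, -1.64]
1.466 [-5.03, -2.01]
1.571 [-5.2, -2.4]
1.676 [-5.33, -2.8]
1.78 [-5.41, -3.22]
1.885 [-5.45, -3.64]
```

```bash
python3 -m jog '[[[0,0,0.105,-0.4,0.1,0,1],[0,0,0.209,-0.8,0.18,0,1],[0,0,0.314,-1.24,0.2,0,1],[0,0,0.419,-1.66,0.18,0,1],[0,0,0.524,-2.08,0.12,0,1],[0,0,0.628,-2.48,0.0,0,1],[0,0,0.628,-2.48,0.0,0,1]]]'
python3 - <<'E'
from h import *
o=ctrl.get_obs(); Rc=R.from_quat(o["tcp_rot"]); h=Rc.inv().apply(np.array([.538,.078,o["tcp_pos"][2]])-o["tcp_pos"])*100; print("hub in tool cm",h.round(2), o["wrist_force"])
c=h[:2]
for t in range(6,49,6):
    a=np.radians(t); print(round(a,3), [round(float(x),2) for x in (c-np.array([[np.cos(a),-np.sin(a)],[np.sin(a),np.cos(a)]])@c)])
E
```

```text
time_s: 13.0
tcp_pos: [0.5434, 0.1183, 0.095]
tcp_rot: [0.198, 0.98, -0.0, -0.0]
wrist_force: [-3.3, 0.8, 1.8]
width: 0.001
hub in tool cm [-1.06 -3.92 -0.  ] [-3.25780081  0.77863201  1.81386968]
0.105 [-0.42, 0.09]
0.209 [-0.84, 0.14]
0.314 [-1.26, 0.14]
0.419 [-1.69, 0.09]
0.524 [-2.1, 0.01]
0.628 [-2.51, -0.12]
0.733 [-2.9, -0.3]
0.838 [-3.27, -0.51]
```

```bash
python3 -m jog '[[[0,0,0.105,-0.42,0.09,0,1],[0,0,0.209,-0.84,0.14,0,1],[0,0,0.314,-1.26,0.14,0,1],[0,0,0.419,-1.69,0.09,0,1],[0,0,0.524,-2.1,0.01,0,1],[0,0,0.628,-2.51,-0.12,0,1],[0,0,0.733,-2.9,-0.3,0,1],[0,0,0.733,-2.9,-0.3,0,1]]]'
cat > hub.py <<'E'
from h import *
o=ctrl.get_obs(); Rc=R.from_quat(o["tcp_rot"]); h=Rc.inv().apply(np.array([.538,.078,o["tcp_pos"][2]])-o["tcp_pos"])*100; y=Rc.apply([0,1,0]); print("tool turn",103.2-np.degrees(np.arctan2(y[1],y[0])),"hub in tool cm",h.round(2))
c=h[:2]
for t in range(3,25,3):
    a=np.radians(t); print(round(a,3), [round(float(x),2) for x in (c-np.array([[np.cos(a),-np.sin(a)],[np.sin(a),np.cos(a)]])@c)])
E
python3 hub.py
```

```text
time_s: 13.67
tcp_pos: [0.569, 0.1045, 0.0949]
tcp_rot: [0.535, 0.845, 0.0, -0.0]
wrist_force: [-3.0, 3.0, 1.0]
width: 0.007
tool turn 77.88851785546655 hub in tool cm [-1.07 -3.94 -0.  ]
0.052 [-0.21, 0.05]
0.105 [-0.42, 0.09]
0.157 [-0.63, 0.12]
0.209 [-0.84, 0.14]
0.262 [-1.06, 0.14]
0.314 [-1.27, 0.14]
0.367 [-1.48, 0.12]
0.419 [-1.69, 0.1]
```

```bash
python3 -m jog '[[[0,0,0.052,-0.21,0.05,0,1],[0,0,0.105,-0.42,0.09,0,1],[0,0,0.105,-0.42,0.09,0,1]]]'; python3 -m jog '[[[0,0,0.052,-0.21,0.05,0,1],[0,0,0.07,-0.28,0.06,0,1],[0,0,0.07,-0.28,0.06,0,1]]]'; python3 hub.py | head -1
```

```text
time_s: 13.92
tcp_pos: [0.5712, 0.1022, 0.0949]
tcp_rot: [0.577, 0.817, 0.001, -0.001]
wrist_force: [-3.3, 4.9, 1.8]
width: 0.001
time_s: 14.17
tcp_pos: [0.5721, 0.1015, 0.0949]
tcp_rot: [0.605, 0.796, 0.002, -0.002]
wrist_force: [-3.5, 10.0, 2.9]
width: 0.005
tool turn 87.62983673901147 hub in tool cm [-1.35 -3.92 -0.01]
```

Force has risen to 10 N and the motion is lagging, so the bar is at its stop. One more nudge, then I'll back off, lift clear and look.

```bash
python3 -m jog '[[[0,0,0,-0.15,0,0,1],[0,0,0,-0.3,0,0,1],[0,0,0,-0.3,0,0,1]]]'; python3 -m jog '[[[0,0,0,1,0,0,1],[0,0,0,1.5,0,0,1],[0,0,0,1.5,0,-3,1],[0,0,0,1.5,0,-7,1],[0,0,0,1.5,0,-11,1],[0,0,0,1.5,0,-12,1],[0,0,0,1.5,0,-12,1]]]'; python3 row.py .45 .30 .25 40
```

```text
time_s: 14.42
tcp_pos: [0.5724, 0.1008, 0.0949]
tcp_rot: [0.604, 0.797, 0.003, -0.004]
wrist_force: [-5.1, 14.9, 3.3]
width: 0.006
time_s: 15.0
tcp_pos: [0.5733, 0.1096, 0.2202]
tcp_rot: [0.606, 0.796, 0.003, 0.004]
wrist_force: [0.5, 0.2, -0.4]
width: 0.002
[ 0.0088  0.0057 -0.4285] [21.62 -6.78 -3.13]
```

Moving aside at height, so that the top camera sees the box.

```bash
python3 -m jog '[[[0,0,0,21,-6.8,-3,1],[0,0,0,21,-6.8,-3,1],[0,0,0,21,-6.8,-3,1],[0,0,0,21,-6.8,-3,1],[0,0,0,21,-6.8,-3,1],[0,0,0,21,-6.8,-3,1],[0,0,0,21,-6.8,-3,1],[0,0,0,21,-6.8,-3,1]]]'
python3 - <<'E'
from h import *
c=cam("top"); s=cam("scene"); i=cv2.resize(c["img"][140:252,205:345],(400,320),interpolation=cv2.INTER_CUBIC); j=cv2.resize(s["img"][180:300,235:385],(400,320),interpolation=cv2.INTER_CUBIC); cv2.imwrite("pics/f1.png",np.hstack([i,j]))
E
```

```text
time_s: 15.67
tcp_pos: [0.4484, 0.2945, 0.2433]
tcp_rot: [0.605, 0.796, -0.001, -0.0]
wrist_force: [0.5, 0.2, -0.2]
width: 0.006
```

View pics/f1.png

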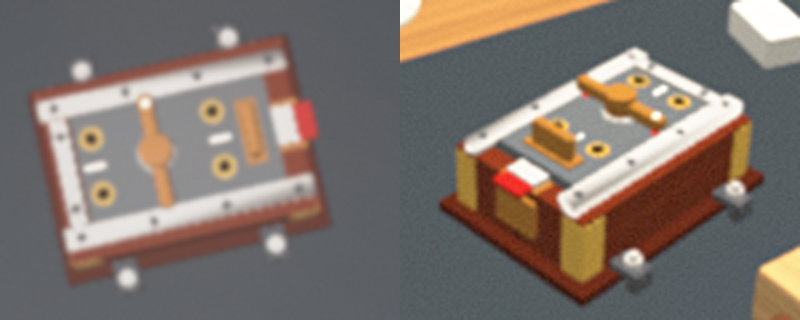

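The bar now lies square across the plate, (146,104)–(166,205) against the line direction (95,166)–(220,138). That is within about 1.5° of square. The stud is low, the plate is at the stop block and the catch is up. Handing in.

```bash
python3 -c "
from bench import ctrl
print(ctrl.finish_job())"
```

```text
the job is handed in; nothing more can be done
None
```

The core box is closed and locked, and the job is handed in; no verdict came back. The arm's clock stood at about 16 s of the 64 s allowed.

**What I did:**
- **Plate:** I pushed it home until it stopped at about 17 N. The picture then showed it against the stop block, with the catch up behind its rear edge.
- **Stud:** I did not realign the bar, as it already lay about 4° from the slot lines. I pressed the stud in; it took about 5 N and bottomed out at about 20 N after roughly 18 mm.
- **Lock:** I turned the bar clockwise until force rose to about 15 N at its stop, then backed the arm away.

**Last checks:** The final pictures show the bar within about 1.5° of square across the plate. The stud is in, the plate is home with the catch up, and the arm is clear. I never touched the dowels, hook or setting block, but I did not measure their positions again at the end.

**What disagreed:**
- **Fingertip height:** The closed fingertips sat about 26 mm higher than the reported tool position. My first push therefore passed over the lug and drove the plate by the tail of the T-bar instead. The plate still went home and the bar's angle did not change noticeably.
- **A wrong correction:** I briefly put this down to the box being 20 mm lower. Triangulating between two wrist pictures showed the original height was right, and I worked from contact after that.

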